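# Stand the sample window in the light gauge

## Robot

A 6-joint arm with a two-finger parallel gripper is mounted at the origin on a cart in front of the work surface, level with it; the furniture and walls round the work are solid. World frame = base frame: x ahead of the robot, y to its left, z up, the work surface at z = 0. Lengths are in m, angles in rad, forces in N, time in s.
With the tool pointing down it reaches from about 0.425 to 1.125 m from the base axis. Payload 14.9 kg.
Tool frame: the origin (TCP) lies between the finger pads; the fingertips stand 19 mm ahead of it and the grasp point (between the pads) is the TCP; z points along the fingers, x is the direction in which the jaws open and shut, and the axes are right-handed (so a half turn about z gives the same grasp; the last joint's range is limited). The gripper opens to 91 mm and grips with 3 to 60 N. Pads are 32 mm wide; open, the fingers measure 118 mm over their backs; the gripper's body (76 mm by 178 mm) begins 60 mm behind the grasp point.
Start: joints at [-1.2, 0.379, 1.734, -0, 1.028, -0.033], TCP at [0.275, -0.644, 0.233] pointing down, gripper open.
Joint ranges: [-2.77, 2.77], [-0.74, 2.19], [0, 2.66], [-1.06, 4.2], [0.31, 2.87], [-3.08, 3.08]. Speed limits (rad/s): [1.89, 1.89, 2.39, 3.14, 3.14, 3.14].

## Interface

Orientations are given as [roll, pitch, yaw] about the fixed x, y, z axes, in that order (R = Rz(yaw) Ry(pitch) Rx(roll)).
In Python, from workcell import r, solver, imaging, order gives the robot as it stands. Calls block until the motion is done:
- r.move_ptp(position, orientation): joint-space move of the TCP to a pose.
- r.movel(position, velocity=0.15, attitude=None, f_stop=None): straight line of the TCP; attitude=None keeps the orientation; velocity is the mean speed in m/s. With f_stop (N) it stops when the force on the tool has changed by that much, and returns True; else False.
- r.set_joints(angles): joint-space move.
- r.move_gripper(opening): finger opening in m; the grip force is fixed at half the most; returns when the fingers have stopped.
- r.sleep(seconds).
- solver.solve_ik(position, orientation): joint angles nearest the present ones, or None.
- r.get_state(): the state.
- imaging.capture(name): name is "scene" or "top" or "wrist"; returns a dict with "color" (480x640x3 uint8, red, green, blue), "fov_y" (degrees; the focal length in pixels is half the picture's height over the tangent of half this angle, whatever the lens; pixels are square), "cx", "cy" (the principal point, pixels), "R" (3x3) and "t" (3): a world point X has camera coordinates R X + t. Camera axes: x right, y down, z forward; pixel columns grow to the right and rows downward; lengths in m; the calibration is good to about 2 mm. A picture is of the moment at which its call begins. There is no depth.
A pose or a line that the arm cannot do raises r.MotionError and nothing moves.
- order.hand_in(): hands the job in, once; it reports no verdict.
The state is a dict: "clock": time; "joints": joint angles; "qd": joint speeds; "tau": joint torques, N m; "eef_pos": TCP position; "orientation": TCP orientation; "ft_force": force on the tool from outside, world axes, zero at the start; "ft_torque": the same for the moment, N m; "gripper_width": finger opening in m.
Only numpy, scipy, OpenCV 4.12 (cv2) and the standard library are available. Lean on these libraries where they do the work, as an engineer would, in place of code of your own. Each camera call takes 0.05 s, during which the arm holds its last target.

## Task

Take the framed sample window, the taller metal block with glass on two opposite sides, and stand it upright in the middle of the light gauge's stage, between lamp and receiver, turned so that the light passes straight through its two clear faces. Do not knock it over, and leave the smaller blank block, the eye loupe and everything else where they are.

Things in the scene. Friction and masses are not known exactly. Their poses are not given: they have to be found in the camera images.
- sample_window: Framed sample window: loose aluminium block, upright, 30 (x) by 46 (y) by 62 mm high, 110-225 g. Broad faces (+x, -x): clear glass in a see-through opening 10 to 46 mm above the foot; light is to pass along its x, either way round. Narrow ends (+y, -y): solid metal all the way up, good to grip. Origin: centre of underside, z up. Starts standing on the bench at z = 0, at any yaw.
- stage (a point): Top centre of the flat 76 mm square stage of the light gauge (grey, base 200 by 84 mm, fixed; place and yaw vary), 12 mm above the bench; engraved outline 36 by 52 mm. The level light path runs along this x, 28 mm above the stage, from lamp (-x, ribbed top) to receiver (+x): blocks 56 mm wide, tops 66 mm above the bench, 63 mm clear on either side of this point. Open at its +y and -y sides.
- blank_block: Blank block, a bystander, loose: solid aluminium without any opening or glass, 30 by 30 mm and only 40 mm high. Origin: centre of the underside. Leave it.
- eye_loupe: Black eye loupe, a bystander, loose: a flared cup 36 mm across and 39 mm high, standing on the bench. Origin: centre of the underside. Leave it.
Things that resemble listed ones, but are neither listed nor needed, are in the scene too. Leave any blue look-alike of the sample_window alone.

How it is judged:
By the outcome, as a careful person would: the job done as asked, in the order asked, and still so for the second after the job is handed in, with the robot touching nothing.
It also fails if it takes over 34 s, if anything falls off the work surface, if the arm or the gripper's body presses on something with over 40 N, if the wrist force passes 120 N, or if a joint passes its speed limit or range.

## Working session

There is one attempt and no reset: what is moved stays moved. The work goes in short steps, each a Python script; the robot and the scene stay as the last script left them, time stands still between calls to the robot, and variables do not carry over. Pictures are saved under pics/ and viewed, and the job is handed in when it is done.

```bash
ls; mkdir -p pics
python3 - <<'E'
from workcell import r, solver, imaging, order
import cv2
for n in ["scene","top","wrist"]:
    d=imaging.capture(n); cv2.imwrite(f"pics/{n}0.png",d["color"][:,:,::-1])
    print(n,d["fov_y"],d["cx"],d["cy"],d["R"],d["t"])
print(r.get_state())
E
```

```text
pics
scene 44.40026870422267 315.240346141731 248.10141900855606 [[-0.49765475 -0.86731352  0.01034435]
 [-0.56056502  0.31249937 -0.76688395]
 [ 0.66189622 -0.38744213 -0.64170242]] [0.24680492 0.33856049 0.89896379]
top 54.260320387881514 321.3515096569278 235.66566860319372 [[-0.06295194 -0.99799047 -0.00721569]
 [-0.96935002  0.06286256 -0.23750546]
 [ 0.23748179 -0.0079569  -0.9713594 ]] [0.01031448 0.54448148 0.77731038]
wrist 66.89613404106622 315.84426559331996 238.10883379208437 [[ 3.92774547e-01 -9.19634772e-01 -2.00444428e-04]
 [-8.86329481e-01 -3.78608019e-01  2.66600861e-01]
 [-2.45251312e-01 -1.04536373e-01 -9.63807004e-01]] [-0.69920567 -0.02989941  0.39025173]
{'clock': 0.15, 'joints': array([-1.20030425e+00,  3.79303593e-01,  1.73465636e+00, -4.28018669e-06,
        1.02853493e+00, -3.33003339e-02]), 'qd': array([-8.95512383e-04, -1.43445129e-03, -8.71408624e-04, -3.26505250e-05,
        2.23663243e-03, -3.58940011e-04]), 'tau': array([-1.06252104e-03, -7.64113426e+01, -4.34654152e+01,  6.51085912e-02,
        4.09831759e-02, -5.12112661e-05]), 'eef_pos': array([ 0.27492007, -0.64342471,  0.23242328]), 'orientation': array([-3.14156628e+00,  9.01850991e-04, -1.16700170e+00]), 'ft_force': array([-0.13749604,  0.22997854, -0.32188205]), 'ft_torque': array([-0.03494804,  0.02771351, -0.0404711 ]), 'gripper_width': 0.09153785558878191}
```

View pics/scene0.png

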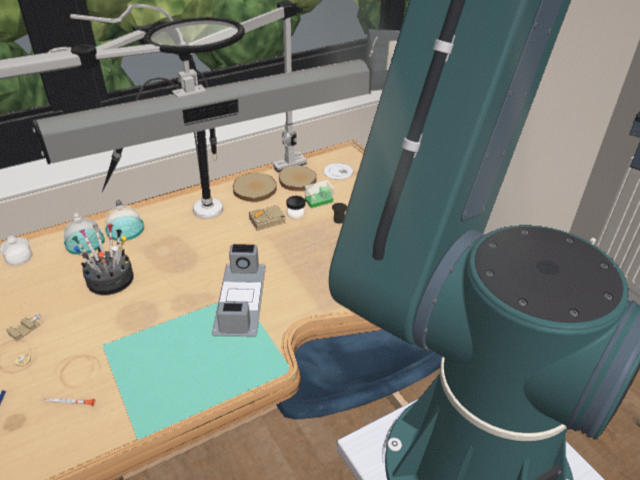

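View pics/top0.png

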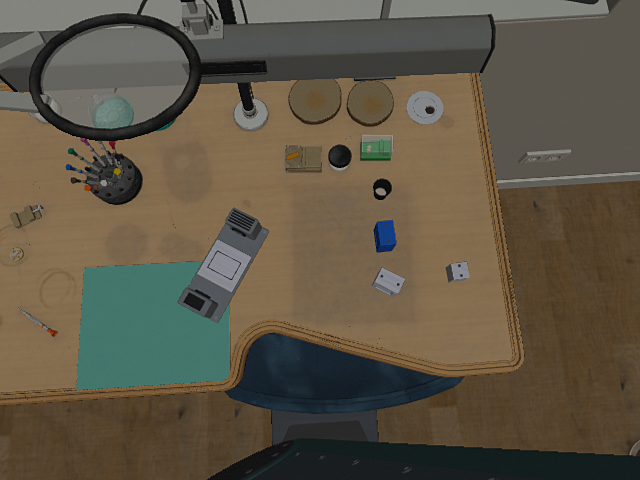

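View pics/wrist0.png

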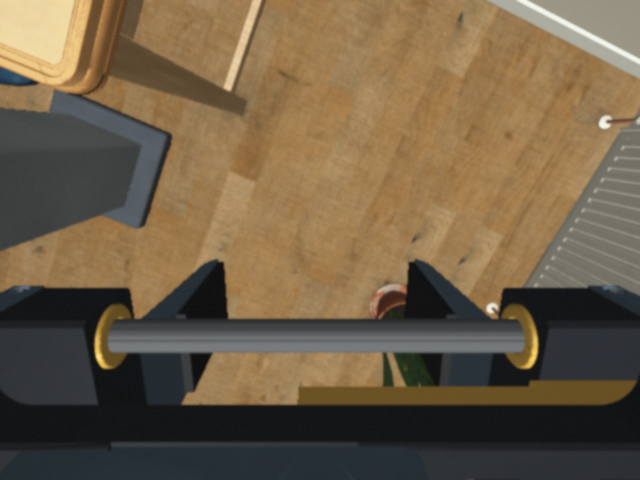

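In the top view these could be taken for the window: a metal block at (389,281), a smaller metal block at (458,271), the blue look-alike at (385,236), and the loupe at (382,188). The gauge is at about (223,265). I'll check the choice in a close crop.

Run:
```python
import cv2
i=cv2.imread("pics/top0.png")
a=cv2.resize(i[205:305,355:485],None,fx=4.5,fy=4.5,interpolation=cv2.INTER_CUBIC)
cv2.imwrite("pics/crop1.png",a)
cv2.imwrite("pics/crop2.png",cv2.resize(i[200:330,170:280],None,fx=4.5,fy=4.5,interpolation=cv2.INTER_CUBIC))
```

```text
(no output)
```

View pics/crop1.png

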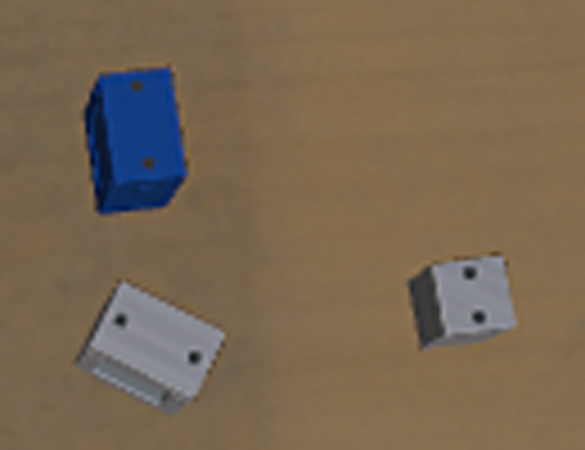

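View pics/crop2.png

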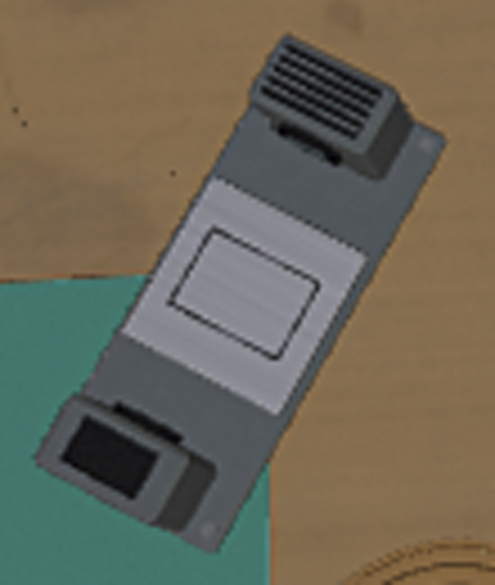

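The block at (389,281), crop (150,345), shows the glass slot in its long side face and is longer and taller than the block at (458,271), so it is the sample window. The blue one is the look-alike. The engraved outline shows clearly, with the ribbed lamp at the top of the crop.

```bash
cat > h.py <<'E'
import numpy as np, cv2
def ray(d,uv):
    R=np.array(d["R"]);t=np.array(d["t"]);f=240/np.tan(np.radians(d["fov_y"])/2)
    uv=np.atleast_2d(uv).astype(float)
    c=np.c_[(uv[:,0]-d["cx"])/f,(uv[:,1]-d["cy"])/f,np.ones(len(uv))]
    return -R.T@t, c@R
def onz(d,uv,z):
    o,v=ray(d,uv); return o+v*((z-o[2])/v[:,2])[:,None]
def proj(d,X):
    R=np.array(d["R"]);t=np.array(d["t"]);f=240/np.tan(np.radians(d["fov_y"])/2)
    c=np.atleast_2d(X)@R.T+t
    return c[:,:2]/c[:,2:]*f+[d["cx"],d["cy"]]
E
python3 - <<'E'
from workcell import imaging
from h import *
np.set_printoptions(precision=4,suppress=True)
d=imaging.capture("top")
g=lambda c,o:(np.array(c)+.5)/4.5-.5+o
def rep(n,c,o,z):
    P=onz(d,g(c,o),z)[:,:2]; e=np.roll(P,-1,0)-P
    print(n,P.mean(0),np.linalg.norm(e,axis=1),np.degrees(np.arctan2(e[:,1],e[:,0])));print(P)
print("cam",ray(d,[[320,240]])[0])
rep("win",[(123,281),(225,333),(183,400),(90,350)],(355,205),.062)
rep("blue",[(100,72),(170,68),(186,174),(111,183)],(355,205),.062)
rep("blank",[(430,264),(503,257),(516,323),(443,340)],(355,205),.04)
rep("outline",[(213,229),(320,285),(278,358),(168,303)],(170,200),.012)
rep("stage",[(216,178),(368,254),(278,414),(122,334)],(170,200),.012)
i=d["color"];
E
```

```text
cam [ 0.3438 -0.0177  0.8844]
win [ 0.4562 -0.1387] [0.0445 0.0315 0.0407 0.0306] [-121.3729  142.7892   57.5907  -30.3012]
[[ 0.4806 -0.1283]
 [ 0.4575 -0.1663]
 [ 0.4324 -0.1472]
 [ 0.4542 -0.1129]]
blue [ 0.5439 -0.1418] [0.0284 0.0442 0.0303 0.0461] [ -90.3338 -177.3753   93.2886    0.2412]
[[ 0.5665 -0.127 ]
 [ 0.5664 -0.1554]
 [ 0.5222 -0.1575]
 [ 0.5204 -0.1272]]
blank [ 0.4692 -0.2718] [0.0299 0.0272 0.0306 0.0312] [ -88.1502 -176.7608   99.3486    2.2722]
[[ 0.4833 -0.2561]
 [ 0.4842 -0.286 ]
 [ 0.4571 -0.2875]
 [ 0.4521 -0.2574]]
outline [0.5124 0.1625] [0.0523 0.0349 0.0528 0.0361] [-121.11    148.6015   60.1762  -32.1421]
[[0.541  0.1755]
 [0.514  0.1308]
 [0.4842 0.149 ]
 [0.5104 0.1947]]
stage [0.5121 0.1619] [0.0738 0.076  0.0749 0.076 ] [-120.2267  149.0196   59.762   -31.7636]
[[0.5631 0.174 ]
 [0.526  0.1102]
 [0.4608 0.1494]
 [0.4985 0.214 ]]
```

Run:
```python
from workcell import imaging,solver,r
from h import *
np.set_printoptions(precision=4,suppress=True)
d=imaging.capture("wrist"); s=r.get_state()
from scipy.spatial.transform import Rotation as Ro
T=Ro.from_euler('xyz',s["orientation"]).as_matrix()
Rc=np.array(d["R"]);c=-Rc.T@np.array(d["t"])
pc=T.T@(c-s["eef_pos"]); Rct=Rc@T
np.savez("wc.npz",pc=pc,R=Rct)
print("cam in tool",pc,Rct)
def pred(tcp,yaw,X):
    T=Ro.from_euler('xyz',[np.pi,0,yaw]).as_matrix(); R=Rct@T.T; cc=tcp+T@pc
    return proj(dict(R=R,t=-R@cc,fov_y=d["fov_y"],cx=d["cx"],cy=d["cy"]),X)
w=np.array([.4562,-.1387,0]);
y=np.radians(59.5)
for yaw in (y,y-np.pi):
  for z in (.15,.2,.25):
    for p in (w,[.5124,.1625,0]):
      p=np.array(p)
      for off in (0,-.03,.03):
        tcp=p+[0,0,z]+off*np.array([-np.sin(y),np.cos(y),0])
        q=solver.solve_ik(tcp,[np.pi,0,yaw]); 
        print(round(yaw,2),z,off,p[:1],q,pred(tcp,yaw,p+[0,0,.062]).ravel())
```

```text
cam in tool [-0.0005 -0.0751 -0.1515] [[ 1.      0.0002 -0.0006]
 [-0.0003  0.9638 -0.2666]
 [ 0.0006  0.2666  0.9638]]
1.04 0.15 0 [0.4562] [-0.344   0.1561  2.2156 -0.      0.7698 -1.3825] [316.4249 250.4821]
1.04 0.15 -0.03 [0.4562] [-0.3551  0.2007  2.16   -0.      0.7809 -1.3936] [316.4371 207.6415]
1.04 0.15 0.03 [0.4562] [-0.3315  0.1101  2.2703 -0.      0.7612 -1.3699] [316.4134 290.6757]
1.04 0.15 0 [0.5124] [ 0.2637  0.2473  2.0991 -0.      0.7952 -0.7747] [316.4249 250.4821]
1.04 0.15 -0.03 [0.5124] [ 0.2253  0.277   2.0589 -0.      0.8057 -0.8132] [316.4371 207.6415]
1.04 0.15 0.03 [0.5124] [ 0.3052  0.2186  2.137  -0.      0.7861 -0.7332] [316.4134 290.6757]
1.04 0.2 0 [0.4562] [-0.344   0.0695  2.1947 -0.      0.8774 -1.3825] [316.2919 232.2953]
1.04 0.2 -0.03 [0.4562] [-0.3551  0.1185  2.1399 -0.      0.8832 -1.3936] [316.2984 196.0472]
1.04 0.2 0.03 [0.4562] [-0.3315  0.0187  2.2483 -0.      0.8746 -1.3699] [316.2857 266.6551]
1.04 0.2 0 [0.5124] [ 0.2637  0.1694  2.0799 -0.      0.8923 -0.7747] [316.2919 232.2953]
1.04 0.2 -0.03 [0.5124] [ 0.2253  0.2017  2.0402 -0. 
[... 1613 characters left out ...]
0.5124] [0.2253 0.2017 2.0402 0.     0.8997 2.3284] [316.2857 266.6551]
-2.1 0.2 0.03 [0.5124] [0.3052 0.138  2.1173 0.     0.8863 2.4083] [316.2984 196.0472]
-2.1 0.25 0 [0.4562] [-0.344  -0.0063  2.1645 -0.      0.9834  1.7591] [316.1958 219.1558]
-2.1 0.25 -0.03 [0.4562] [-0.3551  0.046   2.111  -0.      0.9846  1.748 ] [316.1926 249.1508]
-2.1 0.25 0.03 [0.4562] [-0.3315 -0.0607  2.2168 -0.      0.9855  1.7716] [316.1991 187.7466]
-2.1 0.25 0 [0.5124] [0.2637 0.1004 2.0521 0.     0.9892 2.3669] [316.1958 219.1558]
-2.1 0.25 -0.03 [0.5124] [0.2253 0.1348 2.013  0.     0.9938 2.3284] [316.1926 249.1508]
-2.1 0.25 0.03 [0.5124] [0.3052 0.0668 2.0888 0.     0.986  2.4083] [316.1991 187.7466]
```

Run:
```python
from workcell import imaging,solver,r
import pickle
from h import *
y=np.radians(59.5)
for n,p in (("st",[.5124,.1625,.25]),("win",[.4562,-.1387,.22])):
    r.move_ptp(p,[np.pi,0,y]); r.sleep(.15)
    d=imaging.capture("wrist"); pickle.dump(d,open(n+".pkl","wb")); cv2.imwrite(f"pics/{n}1.png",d["color"][:,:,::-1])
    s=r.get_state();print(s["clock"],s["eef_pos"],s["orientation"])
```

```text
3.4 [0.51255067 0.1622206  0.25000049] [ 3.14157173e+00 -1.72634701e-06  1.03788450e+00]
4.775 [ 0.45659986 -0.1379705   0.22006274] [ 3.14149310e+00 -4.30737536e-05  1.03983735e+00]
```

View pics/st1.png

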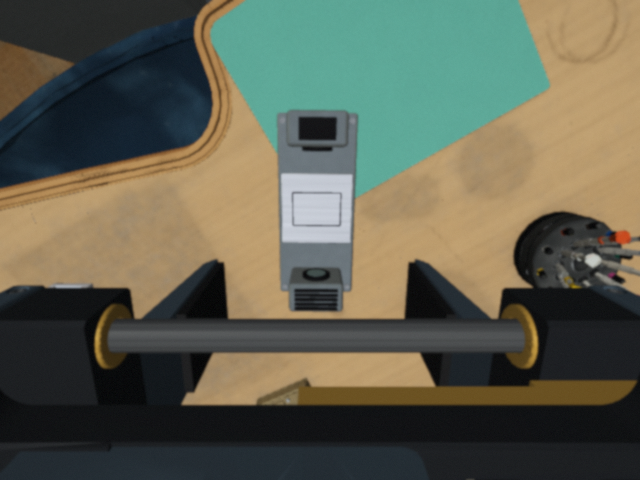

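View pics/win1.png

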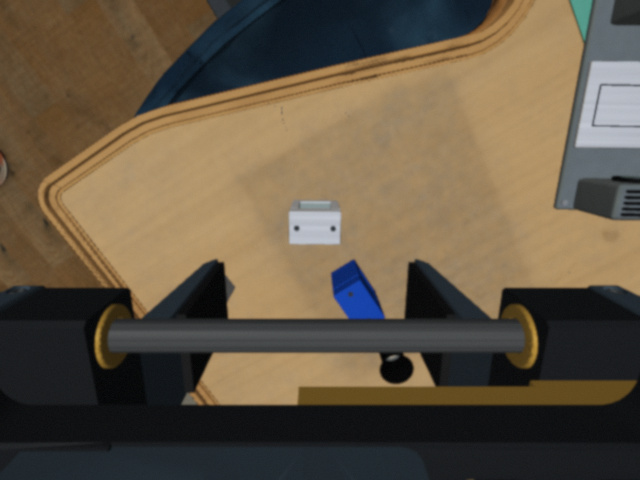

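The stage picture shows the white plate at (318,208) with the outline centred at (317,209) and the ribbed lamp at (316,300). The window picture shows the top at (315,226) with the glass slot above it at (317,205). The blank block is partly hidden at (228,290) and the blue block is at (357,290), clear of the finger line. Next I'll measure both contours.

Run:
```python
import pickle
from h import *
np.set_printoptions(precision=4,suppress=True)
for n,c,z,thr in (("st",(317,209),.012,185),("win",(315,226),.062,185)):
    d=pickle.load(open(n+".pkl","rb")); im=d["color"]
    m=((im.min(2)>150)&(im.max(2).astype(int)-im.min(2)<40)).astype(np.uint8)
    print(n,im[c[1],c[0]+3])
    if n=="win": m[:208]=0
    cs,_=cv2.findContours(m,cv2.RETR_EXTERNAL,cv2.CHAIN_APPROX_NONE)
    k=min(cs,key=lambda k:-cv2.contourArea(k) if cv2.pointPolygonTest(k,c,False)>=0 else 0)
    P=onz(d,k[:,0],z)[:,:2]
    for Q,s in ((P,"plate"),):
        (cx,cy),(w,h),a=cv2.minAreaRect((Q*1000).astype(np.float32)); print(s,cx,cy,w,h,a)
    print(cv2.boundingRect(k))
    if n=="st":
        x,y,w,h=cv2.boundingRect(k); g=im[y:y+h,x:x+w].min(2); dk=np.argwhere(g[8:-8,6:-6]<150)+[8+y,6+x]
        Q=onz(d,dk[:,::-1],z)[:,:2]; print("outline",cv2.minAreaRect((Q*1000).astype(np.float32)))
    cv2.imwrite(f"pics/{n}c.png",cv2.resize(im[c[1]-50:c[1]+50,c[0]-60:c[0]+60,::-1],None,fx=6,fy=6,interpolation=cv2.INTER_NEAREST))
```

```text
st [198 204 213]
plate 512.07421875 163.1065673828125 76.07839965820312 76.21687316894531 59.26327133178711
(281, 173, 71, 70)
outline ((512.3477172851562, 163.011474609375), (53.3522834777832, 36.48415756225586), 59.43940353393555)
win [187 192 201]
plate 456.52423095703125 -139.15780639648438 44.618629455566406 30.066987991333008 58.429176330566406
(289, 211, 52, 34)
```

View pics/winc.png

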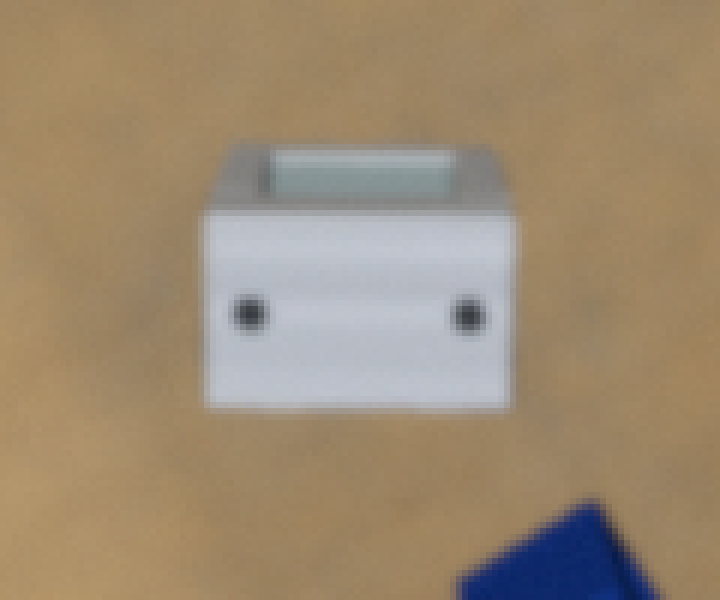

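View pics/stc.png

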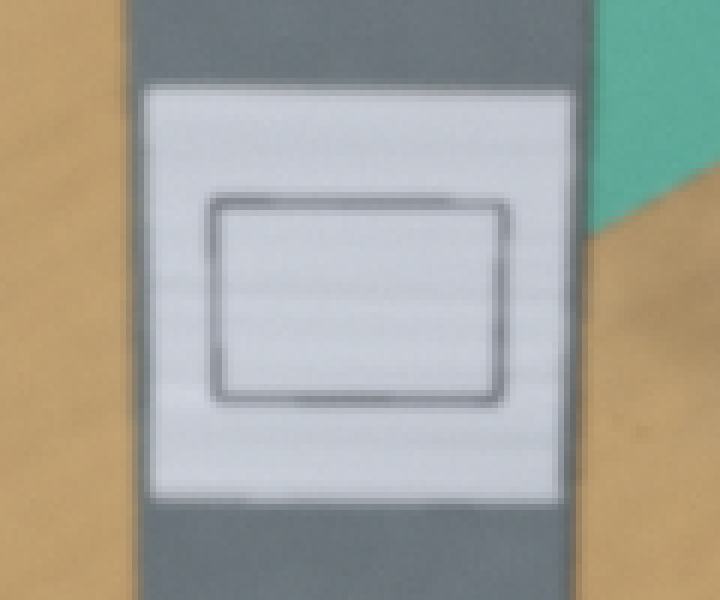

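Run:
```python
from workcell import imaging,solver,r
from h import *
import pickle
y=np.radians(58.6); o=[np.pi,0,y]
w=np.array([.4565,-.1392])
r.move_ptp([*w,.12],o); r.sleep(.1)
print(r.movel([*w,.042],.1,f_stop=8))
s=r.get_state();print(s["clock"],s["eef_pos"],s["ft_force"])
r.move_gripper(.03); r.sleep(.1)
s=r.get_state();print(s["clock"],s["eef_pos"],s["ft_force"],s["gripper_width"])
r.movel([*w,.16],.15); 
d=imaging.capture("wrist"); cv2.imwrite("pics/held.png",d["color"][:,:,::-1])
d=imaging.capture("top"); cv2.imwrite("pics/heldtop.png",d["color"][:,:,::-1])
s=r.get_state();print(s["clock"],s["eef_pos"],s["ft_force"],s["gripper_width"])
```

```text
False
6.2917 [ 0.45684453 -0.13931423  0.04245915] [ 0.69996466 -0.87428959  1.2594621 ]
7.15 [ 0.45651494 -0.13920212  0.04200745] [ 0.55557455 -0.388156    1.68342455] 0.04601965122850908
8.1833 [ 0.45592305 -0.13900858  0.15901304] [ 0.06004025  0.48440331 -1.76306857] 0.045845570912335064
```

View pics/held.png

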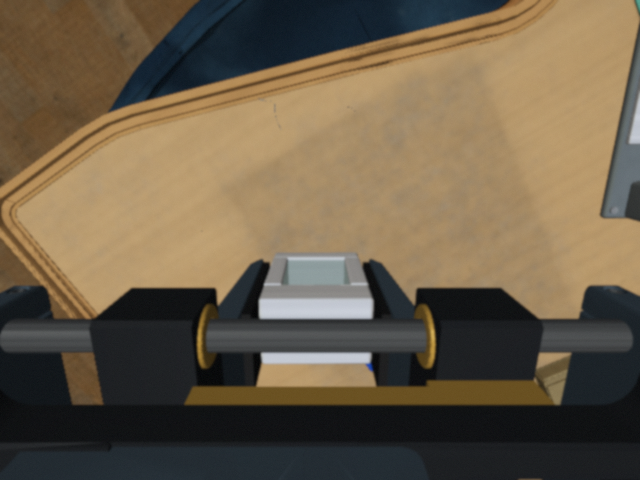

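The window is held upright between the pads, glass at (315,272). I'll check its offset across the jaws and then carry it over.

Run:
```python
from workcell import imaging,solver,r
from h import *
import pickle
np.set_printoptions(precision=4,suppress=True)
d=imaging.capture("wrist"); s=r.get_state(); im=d["color"]; p=s["eef_pos"]
col=im[280:375,300:330].mean(1).min(1).astype(int); g=np.diff(col)
print([(280+i,int(v)) for i,v in enumerate(g) if abs(v)>12])
for z in (.0195,):
    P=onz(d,[[315,298],[315,363]],p[2]+z)[:,:2]-p[:2]
    yaw=s["orientation"][2]; ty=np.array([np.sin(yaw),-np.cos(yaw)])
    print("tool-y of top edges",P@ty, s["orientation"])
```

```text
[(297, 17), (298, 18), (317, -35), (318, -57), (319, -38), (350, 14), (351, 43), (352, 45), (353, 23), (362, -21), (363, -35), (364, -20)]
tool-y of top edges [-0.015   0.0146] [-3.14    0.0003  1.0228]
```

Run:
```python
from workcell import imaging,solver,r
from h import *
np.set_printoptions(precision=4,suppress=True)
y=np.radians(59.4); o=[np.pi,0,y]; c=np.array([.5122,.1629])
r.move_ptp([*c,.17],o); r.sleep(.2)
r.movel([*c,.066],.12)
r.sleep(.1)
s=r.get_state();print(s["clock"],s["eef_pos"],s["orientation"],s["ft_force"])
print(r.movel([*c,.051],.02,f_stop=5))
s=r.get_state();print(s["clock"],s["eef_pos"],s["orientation"],s["ft_force"],s["gripper_width"])
d=imaging.capture("wrist"); cv2.imwrite("pics/placed.png",d["color"][:,:,::-1])
d=imaging.capture("scene"); cv2.imwrite("pics/placeds.png",cv2.resize(d["color"][220:360,180:300,::-1],None,fx=4,fy=4))
```

```text
10.725 [0.5127 0.163  0.0668] [ 3.1406 -0.001   1.0367] [ 0.326   0.4    -0.4041]
True
11.325 [0.5122 0.1629 0.0537] [-3.1414  0.0003  1.0369] [ 0.0435 -0.1959  3.7076] 0.04599112553698544
```

View pics/placed.png

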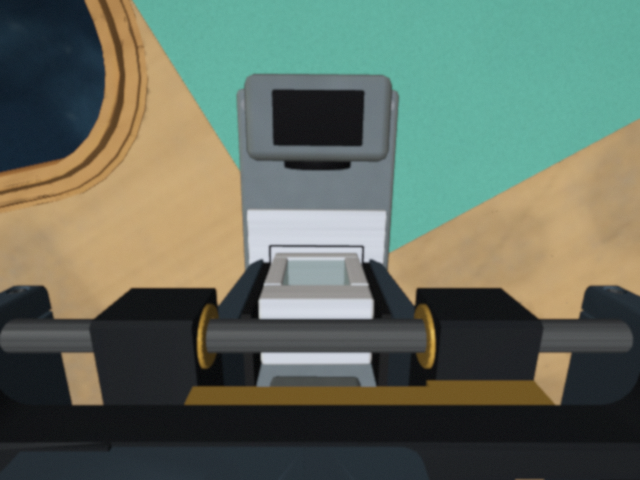

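View pics/placeds.png

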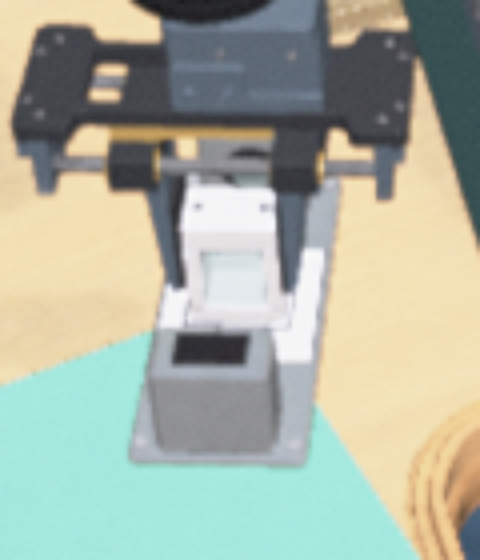

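The window sits inside the outline with its glass facing the receiver, and contact came at the expected height. I'll release, rise and check.

```bash
python3 - <<'E'
from workcell import imaging,solver,r
from h import *
import pickle
np.set_printoptions(precision=4,suppress=True)
c=np.array([.5122,.1629])
r.move_gripper(.085); 
r.movel([*c,.10],.08); r.movel([*c,.24],.2); r.sleep(.1)
d=imaging.capture("wrist"); im=d["color"]; cv2.imwrite("pics/fin.png",im[:,:,::-1]); pickle.dump(d,open("fin.pkl","wb"))
e=imaging.capture("top"); cv2.imwrite("pics/fint.png",e["color"][:,:,::-1])
q=[-.3,0.2,1.9,0,1.0,-.8]
print(r.get_state()["clock"])
cv2.imwrite("pics/finc.png",cv2.resize(im[150:290,240:400,::-1],None,fx=5,fy=4 and 5)[:600])
E
python3 -c "
import cv2;i=cv2.imread('pics/finc.png');cv2.imwrite('pics/finc.png',i[:600,:800])"
```

```text
13.95
```

View pics/finc.png

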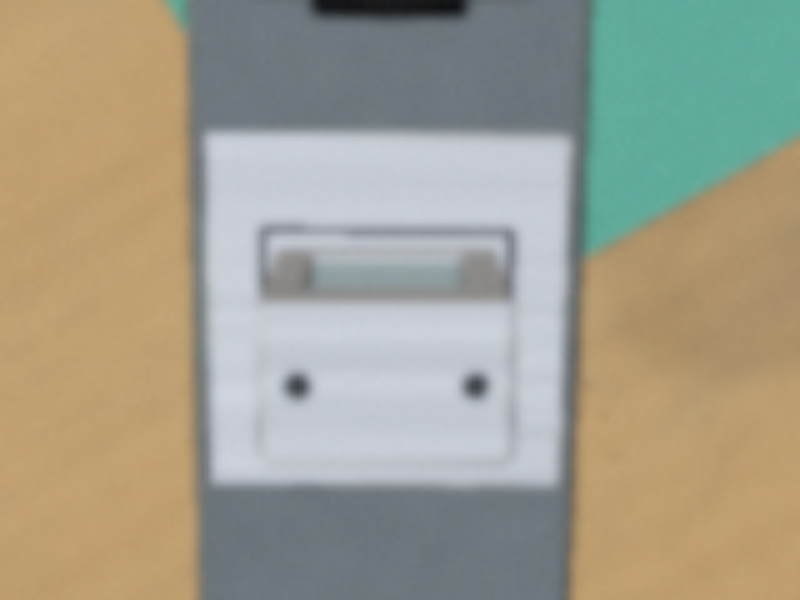

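View pics/fint.png

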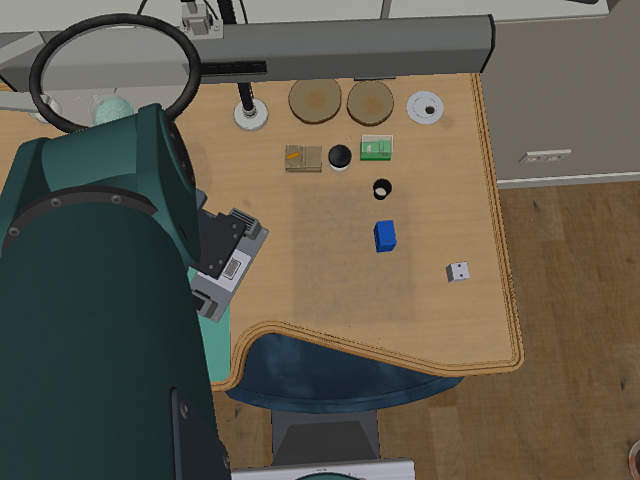

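The window stands upright, the holes in its top are level at crop (297,386) and (475,386), and the bystanders look unmoved. I'll measure it before handing in.

Run:
```python
import pickle
from h import *
np.set_printoptions(precision=4,suppress=True)
d=pickle.load(open("fin.pkl","rb"))
g=lambda c:(np.array(c)+.5)/5-.5+[240,150]
P=onz(d,g([(258,301),(512,301),(512,461),(258,461)]),.074)[:,:2];print(P.mean(0),np.linalg.norm(np.roll(P,-1,0)-P,axis=1))
H=onz(d,g([(297,386),(475,386)]),.074)[:,:2];v=H[1]-H[0];print(H.mean(0),np.degrees(np.arctan2(v[1],v[0])))
S=onz(d,g([(204,131),(574,133),(561,487),(210,487)]),.012)[:,:2];v=S[1]-S[0];u=S[2]-S[3];print(S.mean(0),np.degrees(np.arctan2(v[1],v[0])),np.degrees(np.arctan2(u[1],u[0])))
```

```text
[0.512  0.1628] [0.0449 0.0294 0.046  0.0295]
[0.5127 0.1626] 59.41607544150596
[0.5124 0.1631] 59.096827487429735 59.421272033013366
```

Centred to under 1 mm and aligned to about 0.2°. Handing in.

Run:
```python
from workcell import r,order
print(order.hand_in(), r.get_state()["clock"])
```

```text
the job is handed in; nothing more can be done
the job is handed in; nothing more can be done
```

The framed sample window now stands upright on the gauge's stage, with its clear faces along the light path, and the job is handed in. I gripped it by its two solid ends, carried it over, set it down until the tool felt contact, released it and drew the gripper clear.

- **Position and turn:** in the last wrist picture its top centre is at (0.512, 0.163) m. That is within 1 mm of the stage centre, and it is turned within about 0.3° of the stage.
- **Set-down height:** contact came at a tool height of 0.0537 m, where 0.054 m was expected.
- **Other things:** in the last top view the blank block, the loupe and the blue look-alike are where they started. I judged this by eye and did not measure it.
- **Time:** the robot clock stood at about 14 s when I took the last pictures.

No check failed or disagreed beyond the roughly 1 mm spread between measurements.

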